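# Pin the test jig and hold a ball camera down in its sprung cradle

## Task

Test the ball camera on the repair bench: first take the slim-handled probe pin from the rack and push it fully home, collar down, in the terminal opening of the test jig. Then set the ball camera upright, stem up, in the jig's sprung ring cradle and press it all the way down to the spring's stop, and finish while holding it there with the gripper, pressed down. Leave the blank plug and the tape ring where they are.

Things in the scene. Friction and masses are not known exactly. Their poses are not given: they have to be found in the camera images.
- jig: grey flat-topped test jig fixed to the bench, 140 (its x) x 200 (its y) x 40 mm tall, carrying the sprung ring cradle at its +y end and the terminal opening at its -y end. Origin under its centre; z up
- terminal (a point): centre of the mouth of the terminal opening in the jig's top face, 40 mm above the bench, at (0, -60) mm in the jig's frame: a round hole 8 mm across, 31 mm deep, with a 2 mm chamfer; axis vertical
- cradle (a joint): how far the steel ring of the cradle is pressed straight down, in m: 0 = up, 0.014 = on its bottom stop. The spring pushes up with about 3.5 N at the top (the camera's own weight, about 2 N, does not sink it) and 10 N at the bottom, 450 N/m; it springs back when let go
- cradle_rim (a point): centre of the top of the sprung steel ring (moves down with it); at (0, +50) mm in the jig's frame, 72 mm above the bench when up. The ring is 68 mm outside, 44 mm inside, 10 mm thick, open in the middle; below it there is 22 mm of air above the jig's top. A camera sitting level in it has its underside 12 mm below the rim
- camera: white ball camera, standing on the bench: a 60 mm ball with a flat foot 28 mm across below, a dark round lens on its side, and a plain round upright stem 22 mm across and 45 mm long on top (from 62 to 107 mm above the underside), to grip. Mass about 0.2 kg. Origin at the centre of its underside, z up along the stem
- rack: plain wooden pin rack fixed to the bench, 50 (its x) x 110 (its y) x 35 mm tall, with two upright holes (8 mm across, 31 mm deep) at (0, -30) and (0, +30) mm; the probe pin stands in one, the blank plug in the other. Origin under its centre
- probe: test probe pin, standing in a rack hole: steel shaft 6 mm across and 30 mm long with a tapered tip, above it a black collar 22 mm across (30 to 34 mm above the tip), above that a slim round black handle 16 mm across (34 to 80 mm above the tip). 40 g. Origin at the lower tip of the shaft, z up along the shaft
- plug: blank plug, decoy: same 6 mm steel shaft, 30 mm long, but a low black mushroom head 26 mm across and 13 mm tall on top; stands in the other rack hole; leave it. Origin at the shaft's lower tip, z up the shaft
- tape: red empty tape ring lying flat, outer diameter 90, inner 72, 18 mm tall; bystander. Origin under its centre
Not all that is in view belongs to the job. What is shaped like the probe but pink or turquoise is not meant.

How it is judged:
By the outcome, as a careful person would: the job done as asked, in the order asked, and still so for the second after the job is handed in, while the arm keeps its last pose, push and grip.
It also fails if it takes over 58 s, if anything falls off the work surface, if the arm or the gripper's body presses on something with over 40 N, if the wrist force passes 120 N, or if a joint passes its speed limit or range.

## Robot

A 6-joint arm with a two-finger parallel gripper is mounted at the origin on the work surface. World frame = base frame: x ahead of the robot, y to its left, z up, the work surface at z = 0. Lengths are in m, angles in rad, forces in N, time in s.
With the tool pointing down it reaches from about 0.375 to 0.975 m from the base axis. Payload 3.8 kg.
Tool frame: the origin (TCP) lies midway between the tips of the shut fingers; the grasp point (between the pads) lies 19 mm behind it; z points along the fingers, y is the line along which they close (so a half turn about z gives the same grasp; the last joint's range is limited). The gripper opens to 88 mm and grips with 3 to 60 N. Pads are 18 mm wide; open, the fingers measure 123 mm over their backs; the gripper's body (75 mm by 187 mm) begins 45 mm behind the grasp point.
Start: joints at [1.224, 0.264, 1.604, -0, 1.274, -0.037], TCP at [0.206, 0.643, 0.239] pointing down, gripper open.
Joint ranges: [-2.63, 2.63], [-0.94, 2.18], [0.31, 2.57], [-1.31, 4.45], [0, 2.66], [-2.55, 2.55]. Speed limits (rad/s): [2.57, 2.57, 3.14, 3.14, 3.14, 3.14].

## Interface

Orientations are given as a rotation vector (axis times angle).
In Python, from cell import manip, inverse_kinematics, cams, order gives the robot as it stands. Calls block until the motion is done:
- manip.move_pose(position, orientation): joint-space move of the TCP to a pose.
- manip.move_linear(position, rate=0.15, rot=None): straight line of the TCP; rot=None keeps the orientation; rate is the mean speed in m/s.
- manip.set_joints(angles): joint-space move.
- manip.set_gripper(opening, force=None): finger opening in m; force is the grip in N (None keeps the last); returns when the fingers have stopped.
- manip.dwell(seconds).
- inverse_kinematics(position, orientation): joint angles nearest the present ones, or None.
- manip.state(): the state.
- cams.capture(name): name is "scene" or "top" or "wrist"; returns a dict with "image" (384x512x3 uint8, blue, green, red), "z_map" (384x512 float32, m along the optical axis (not along the pixel's ray), 0 where there is no reading), "intrinsics" (3x3 intrinsics, pixels), "position" and "orientation" of the camera in the world; the wrist camera has in their place "T_tool_cam" (4x4, takes a point from camera to tool coordinates, whose origin is the TCP and whose axes are the flange's). Camera axes: x right, y down, z forward; pixel columns grow to the right and rows downward; lengths in m; the calibration is good to about 2 mm. A picture is of the moment at which its call begins: read the wrist's pose just before it.
A pose or a line that the arm cannot do raises manip.IKError and nothing moves.
- order.close_job(): hands the job in; it is judged then, once.
The state is a dict: "clock": time; "joint_pos": joint angles; "joint_velocities": joint speeds; "tau": joint torques, N m; "tool_pos": TCP position; "tcp_rot": TCP orientation; "contact_force": force on the tool from outside, world axes, zero at the start; "moment": the same for the moment, N m; "gripper_width": finger opening in m; "grasp_force": force on a finger pad.
Only numpy, scipy, OpenCV 4.12 (cv2) and the standard library are available. Lean on these libraries where they do the work, as an engineer would, in place of code of your own. Each camera call takes 0.05 s, during which the arm holds its last target. There are 200 camera calls.

## Working session

There is one attempt and no reset: what is moved stays moved. The work goes in short steps, each a Python script; the robot and the scene stay as the last script left them, time stands still between calls to the robot, and variables do not carry over. Pictures are saved under pics/ and viewed, at most 10 in all, crops included, and the job is handed in when it is done.

```bash
ls; mkdir -p pics
python3 - <<'E'
from cell import manip, cams
import cv2, numpy as np, pickle
d={n:cams.capture(n) for n in("scene","top")}
pickle.dump(d,open('d.pkl','wb'))
for n in d:
    c=d[n]; cv2.imwrite(f'pics/{n}.png',c["image"]); print(n,c["intrinsics"].tolist(),c["position"],c["orientation"],(c["z_map"]>0).mean())
s=manip.state(); print(s["clock"],s["tcp_rot"],s["gripper_width"])
E
```

```text
pics
scene [[424.71504305861083, 0.0, 246.61913577526937], [0.0, 424.71504305861083, 188.5416863991439], [0.0, 0.0, 1.0]] [0.86861096 0.51911274 0.6570228 ] [-0.82940108 -2.569881    1.06150759] 0.9959920247395834
top [[495.46888803394023, 0.0, 258.4560193204456], [0.0, 495.46888803394023, 192.0275847563108], [0.0, 0.0, 1.0]] [0.38252574 0.01867792 1.07291949] [-2.16191128  2.1133727  -0.145694  ] 0.9960683186848959
0.1 [-0.48457477 -3.10360766  0.00312186] 0.08803570510828926
```

View pics/scene.png

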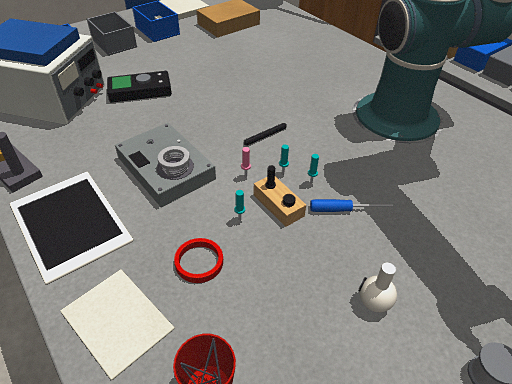

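View pics/top.png

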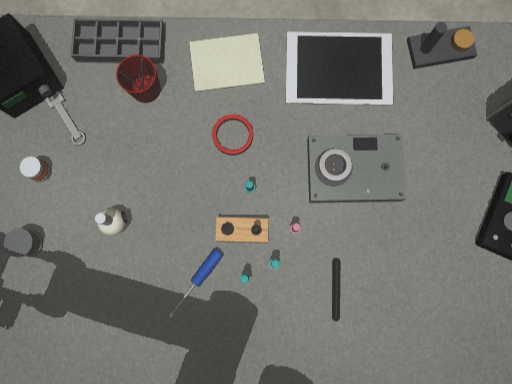

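The scene view shows the rack with the probe (tall, slim handle) at (270,176) and the plug at (289,200). The camera is at (378,292), the jig at (165,163) and its ring at (174,160). In the top view the probe is at (257,230), the plug at (228,229), the camera at (110,220), the ring at (335,166), and the terminal is the small dark hole at about (385,167).

```bash
cat > h.py <<'E'
import cv2, numpy as np
from scipy.spatial.transform import Rotation as R
def pose(c, s=None):
    if "T_tool_cam" in c:
        T=np.eye(4); T[:3,:3]=R.from_rotvec(s["tcp_rot"]).as_matrix(); T[:3,3]=s["tool_pos"]
        return T@np.array(c["T_tool_cam"])
    T=np.eye(4); o=np.array(c["orientation"]); T[:3,:3]=R.from_rotvec(o).as_matrix() if o.shape==(3,) else o
    T[:3,3]=c["position"]; return T
def rays(c,T,uv):
    uv=np.atleast_2d(uv).astype(float); K=np.array(c["intrinsics"])
    return np.c_[(uv-K[:2,2])/K[0,0],np.ones(len(uv))]@T[:3,:3].T
def onplane(c,T,uv,z):
    d=rays(c,T,uv); return T[:3,3]+d*((z-T[2,3])/d[:,2])[:,None]
def cloud(c,T):
    h,w=c["z_map"].shape; u,v=np.meshgrid(np.arange(w),np.arange(h))
    P=T[:3,3]+rays(c,T,np.c_[u.ravel(),v.ravel()])*c["z_map"].reshape(-1,1)
    P[c["z_map"].ravel()==0]=np.nan
    return P.reshape(h,w,3)
def tri(views): # list of (c,T,uv): least-squares meeting point of rays
    A=np.zeros((3,3));b=np.zeros(3)
    for c,T,uv in views:
        d=rays(c,T,uv)[0]; d/=np.linalg.norm(d); M=np.eye(3)-np.outer(d,d); A+=M; b+=M@T[:3,3]
    return np.linalg.solve(A,b)
E
python3 - <<'E'
from h import *; import pickle
np.set_printoptions(precision=4,suppress=True)
d=pickle.load(open('d.pkl','rb'))
for n,boxes in dict(top=dict(probe=(246,218,268,242),plug=(216,218,240,242),cam=(90,200,130,240),ring=(312,145,358,188)),
                    scene=dict(probe=(262,163,279,192),plug=(280,190,300,210),cam=(355,258,400,318),ring=(152,140,196,182))).items():
    c=d[n];T=pose(c);P=cloud(c,T); print(n)
    for k,(a,b,e,f) in boxes.items():
        Q=P[b:f,a:e].reshape(-1,3); zt=np.nanpercentile(Q[:,2],99.5)
        S=Q[Q[:,2]>zt-.006]; print(k,zt,S.mean(0),(S.min(0)+S.max(0))/2,np.ptp(S,0),len(S))
    hsv=cv2.cvtColor(c["image"],cv2.COLOR_BGR2HSV)
    w=cv2.inRange(hsv,(10,70,60),(28,255,255)); 
    if n=="top":
        w[:200]=0;w[260:]=0;w[:,:200]=0;w[:,290:]=0
        r=cv2.minAreaRect(cv2.findNonZero(w)); bp=cv2.boxPoints(r); q=onplane(c,T,bp,.035); print('rack',r,q.mean(0),q[:,:2])
        m=(P[:,:,2]>.03)&(P[:,:,2]<.05); m[:,:300]=0;m[:,412:]=0;m[:125]=0;m[210:]=0
        r=cv2.minAreaRect(cv2.findNonZero(m.astype(np.uint8))); q=onplane(c,T,cv2.boxPoints(r),.04); print('jig',r,q.mean(0),q[:,:2], np.nanmedian(P[m][:,2]))
        g=c["image"][155:180,372:398].min(2); print(np.unravel_index(g.argmin(),g.shape),onplane(c,T,[[372+g.argmin()%26,155+g.argmin()//26]],.04))
        print('bench',np.nanmedian(P[270:300,60:100,2]))
E
```

```text
top
probe 0.08714434445975988 [0.4574 0.0376 0.0849] [0.4573 0.0377 0.0849] [0.0143 0.0141 0.0073] 51
plug 0.051119579379679515 [0.4581 0.0972 0.0479] [0.4587 0.0975 0.0486] [0.023  0.0248 0.007 ] 108
cam 0.10965044288500177 [0.4686 0.3426 0.1071] [0.4693 0.3425 0.108 ] [0.02   0.0217 0.0078] 98
ring 0.0755923381541985 [ 0.5938 -0.1226  0.0724] [ 0.5936 -0.1224  0.074 ] [0.066  0.0662 0.0088] 435
rack ((241.63905334472656, 229.2458953857422), (52.51954650878906, 24.797813415527344), 2.12109637260437) [0.4589 0.0677 0.035 ] [[0.4337 0.1227]
 [0.4857 0.1227]
 [0.4841 0.0122]
 [0.4322 0.013 ]]
jig ((356.5970764160156, 167.82339477539062), (65.62421417236328, 96.21995544433594), 89.04515838623047) [ 0.5948 -0.1724  0.04  ] [[ 0.6617 -0.069 ]
 [ 0.6695 -0.2744]
 [ 0.5279 -0.2739]
 [ 0.52   -0.0725]] 0.04017489599751167
(np.int64(12), np.int64(13)) [[ 0.5971 -0.2326  0.04  ]]
bench 0.00018813332866907118
scene
probe 0.08724613208842791 [0.4584 0.0393 0.0853] [0.4577 0.0394 0.0849] [0.0143 0.014  0.0063] 43
plug 0.050314961811204935 [0.4589 0.099  0.0483] [0.458  0.0978 0.0475] [0.0245 0.0249 0.0063] 105
cam 0.10880853966922445 [0.4701 0.344  0.1073] [0.4696 0.3439 0.1065] [0.021  0.0206 0.0073] 152
ring 0.0744980878731148 [ 0.594  -0.12    0.0722] [ 0.5933 -0.122   0.0719] [0.0674 0.0694 0.0067] 367
```

Both views agree within 2 mm: probe (0.458, 0.0385) with its top at 0.085–0.087, cradle (0.5935, −0.122), and terminal (0.597, −0.2326). Next I go above the probe with the fingers closing along x and check with the wrist camera.

Run:
```python
from h import *; from cell import manip,cams,inverse_kinematics as ik; import pickle
np.set_printoptions(precision=4,suppress=True)
for a in (90,-90):
    r=(R.from_euler('z',a,degrees=True)*R.from_euler('y',180,degrees=True)).as_rotvec()
    print(a,r,[ik(p,r) for p in ([.458,.0385,.048],[.597,-.2326,.2],[.597,-.2326,.053],[.469,.343,.068])])
def pick():
    best=None
    for a in (90,-90):
        r=(R.from_euler('z',a,degrees=True)*R.from_euler('y',180,degrees=True)).as_rotvec()
        js=[ik(p,r) for p in ([.458,.0385,.048],[.597,-.2326,.053],[.469,.343,.068])]
        if all(j is not None for j in js):
            m=max(abs(j[5]) for j in js)
            if best is None or m<best[0]: best=(m,r)
    return best[1]
r=pick(); np.save('rot.npy',r); print('rot',r)
manip.set_gripper(.045)
manip.move_pose([.458,.0385,.19],r)
s=manip.state(); c=cams.capture("wrist"); pickle.dump((c,s),open('w1.pkl','wb')); cv2.imwrite('pics/w1.png',c["image"])
print(s["clock"],s["tool_pos"],s["gripper_width"],pose(c,s))
```

```text
90 [-2.2214  2.2214  0.    ] [None, None, None, None]
-90 [ 2.2214  2.2214 -0.    ] [array([ 0.0297,  0.0668,  2.224 , -0.    ,  0.8508,  0.0297]), array([-0.4104,  0.2258,  1.7235, -0.    ,  1.1923, -0.4104]), array([-0.4104,  0.3688,  1.8351, -0.    ,  0.9377, -0.4104]), array([ 0.5886,  0.2513,  1.9599, -0.    ,  0.9304,  0.5886])]
rot [ 2.2214  2.2214 -0.    ]
3.2167 [0.4583 0.0391 0.1902] 0.04481809278616496 [[ 1.      0.0013 -0.0002  0.4573]
 [ 0.0012 -0.9648 -0.2629  0.107 ]
 [-0.0006  0.2629 -0.9648  0.3369]
 [ 0.      0.      0.      1.    ]]
```

View pics/w1.png

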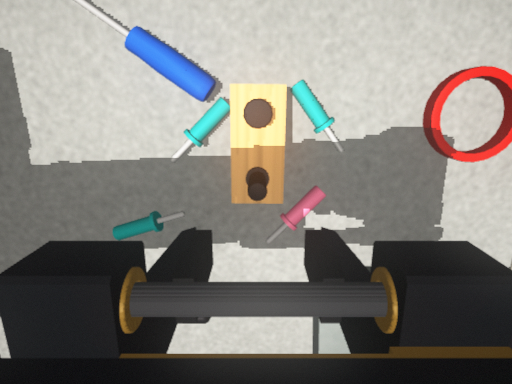

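The wrist view shows the rack, with the probe handle at (257,185) near the fingers and the plug at (258,113). The pink and turquoise decoys lie clear of the grasp. I check the probe's centre from wrist depth, then grasp.

Run:
```python
from h import *; from cell import manip,cams; import pickle
np.set_printoptions(precision=4,suppress=True)
r=np.load('rot.npy'); c,s=pickle.load(open('w1.pkl','rb')); P=cloud(c,pose(c,s))
Q=P[155:215,235:280].reshape(-1,3); zt=np.nanpercentile(Q[:,2],99); S=Q[Q[:,2]>zt-.005]
w=(S.min(0)+S.max(0))/2; print('wrist',zt,w,np.ptp(S,0),len(S))
S2=Q[(Q[:,2]>.05)]; print((S2.min(0)+S2.max(0))/2,np.ptp(S2,0))
x,y=(np.array([.458,.0385])+w[:2])/2
assert np.hypot(w[0]-.458,w[1]-.0385)<.006
manip.move_linear([x,y,.10],rate=.15,rot=r); manip.move_linear([x,y,.048],rate=.06)
s0=manip.state(); manip.set_gripper(0.0,25); s=manip.state()
print(x,y,s0["tool_pos"],s0["contact_force"],s["gripper_width"],s["grasp_force"],s["contact_force"],s["moment"])
manip.move_linear([x,y,.15],rate=.12)
s=manip.state(); print(s["clock"],s["gripper_width"],s["tool_pos"])
# look at the terminal from a spot where the wrist camera sees it: tool shifted +? so hole lies ahead in view
manip.move_pose([.597,-.2326-.03,.15],r)
s=manip.state(); c=cams.capture("wrist"); pickle.dump((c,s),open('w2.pkl','wb')); cv2.imwrite('pics/w2.png',c["image"]); print(s["clock"],s["tool_pos"])
```

```text
wrist 0.08642358134989324 [0.4568 0.0392 0.0846] [0.0153 0.015  0.0063] 298
[0.4566 0.0393 0.0689] [0.0157 0.0153 0.0377]
0.4573984536322592 0.03885052179578133 [0.4578 0.0389 0.0483] [-0.4616 -0.8797 -0.6001] 0.015129769943216007 24.99964297749102 [-0.527  -0.1427  2.0912] [-0.086   0.1116  0.0174]
6.5917 0.01504039490417424 [0.4566 0.0388 0.1491]
7.85 [ 0.5967 -0.2613  0.1497]
```

View pics/w2.png

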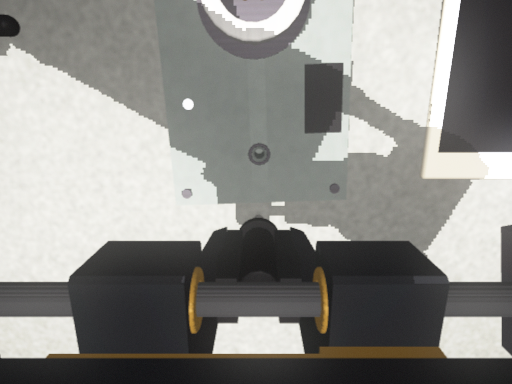

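The terminal is seen at (259,153) in the jig top, with a screw at each corner. The held probe hangs at (258,235) between the fingers. Now I fit the hole and zoom in on the held pin.

Run:
```python
from h import *; import pickle
np.set_printoptions(precision=4,suppress=True)
c,s=pickle.load(open('w2.pkl','rb')); T=pose(c,s); P=cloud(c,T)
g=cv2.cvtColor(c["image"],cv2.COLOR_BGR2GRAY)
for th in (45,60,75):
    m=(g[138:170,243:276]<th).astype(np.uint8)
    cs,_=cv2.findContours(m,cv2.RETR_EXTERNAL,cv2.CHAIN_APPROX_NONE); k=max(cs,key=cv2.contourArea)
    (u,v),rad=cv2.minEnclosingCircle(k); print(th,u+243,v+138,rad,onplane(c,T,[[u+243,v+138]],.04))
J=P[100:190,190:330,2]; print('jig z',np.nanmedian(J))
K=np.array(c["intrinsics"])
def proj(p):
    q=T[:3,:3].T@(np.array(p)-T[:3,3]); return (K@q)[:2]/q[2]
x,y,z=s["tool_pos"]; 
for dz in (-.043,-.013,-.009,.037): print(dz,proj([x,y,z+dz]))
print('f',K[0,0])
cr=c["image"][130:300,190:330]; cv2.imwrite('pics/w2c.png',cv2.resize(cv2.convertScaleAbs(cr,alpha=1.8,beta=20),None,fx=4,fy=3.5,interpolation=cv2.INTER_NEAREST))
```

```text
Traceback (most recent call last):
ValueError: max() iterable argument is empty
```

```bash
cat > f.py <<'E'
from h import *; import pickle
np.set_printoptions(precision=4,suppress=True)
c,s=pickle.load(open('w2.pkl','rb')); T=pose(c,s); P=cloud(c,T)
g=cv2.cvtColor(c["image"],cv2.COLOR_BGR2GRAY); w=g[138:170,243:276]; lo,hi=int(w.min()),int(np.median(w)); print(lo,hi)
for fr in (.5,.65,.8):
    m=(w<lo+fr*(hi-lo)).astype(np.uint8)
    cs,_=cv2.findContours(m,cv2.RETR_EXTERNAL,cv2.CHAIN_APPROX_NONE); k=max(cs,key=cv2.contourArea)
    (u,v),rad=cv2.minEnclosingCircle(k); print(fr,u+243,v+138,rad,onplane(c,T,[[u+243,v+138]],.04))
J=P[100:190,190:330,2]; print('jig z',np.nanmedian(J))
K=np.array(c["intrinsics"])
def proj(p):
    q=T[:3,:3].T@(np.array(p)-T[:3,3]); return (K@q)[:2]/q[2]
x,y,z=s["tool_pos"]
for dz in (-.043,-.013,-.009,.037): print(dz,proj([x,y,z+dz]))
print('f',K[0,0])
cr=c["image"][130:300,190:330]; cv2.imwrite('pics/w2c.png',cv2.resize(cv2.convertScaleAbs(cr,alpha=1.8,beta=20),None,fx=4,fy=3.5,interpolation=cv2.INTER_NEAREST))
E
python3 f.py
```

```text
71 131
0.5 258.73972606658936 153.68493175506592 10.782628059387207 [[ 0.596  -0.2315  0.04  ]]
0.65 259.0 153.5 11.10190200805664 [[ 0.5962 -0.2314  0.04  ]]
0.8 258.8409090042114 153.5833330154419 11.417876243591309 [[ 0.5961 -0.2314  0.04  ]]
jig z 0.040887621848201716
-0.043 [259.7684 217.5782]
-0.013 [259.9595 236.7052]
-0.009 [259.99   239.7532]
0.037 [260.4769 288.4714]
f 324.831442960781
```

View pics/w2c.png

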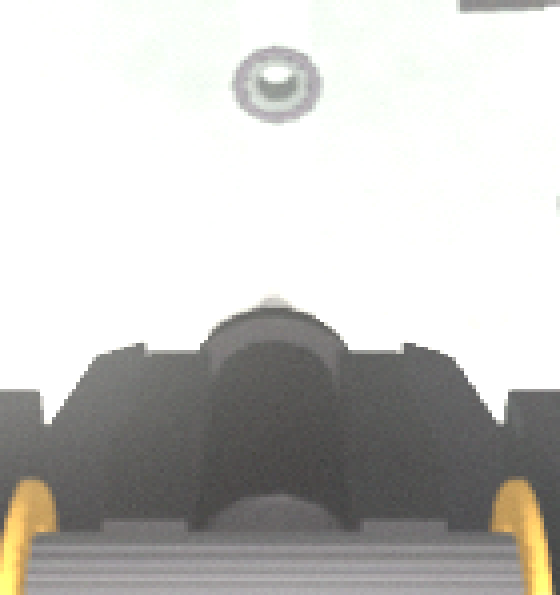

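The crop shows the pin's tip at about (259,216), against a predicted (259.8,217.6), so the pin hangs straight. The chamfered hole is centred at (259,153.6). Next is a guarded insertion.

```bash
cat > ins.py <<'E'
from h import *; from cell import manip
np.set_printoptions(precision=4,suppress=True)
r=np.load('rot.npy'); x,y=.5967,-.2318
manip.move_linear([x,y,.12],rate=.12,rot=r)
manip.move_linear([x,y,.092],rate=.08); s=manip.state(); f0=s["contact_force"][2]
e=np.array([x,y])-s["tool_pos"][:2]; print(s["tool_pos"],s["contact_force"])
cx,cy=np.array([x,y])+e
z=.092; F=0
while z>.0475:
    z-=.004; manip.move_linear([cx,cy,z],rate=.04); s=manip.state(); F=s["contact_force"][2]-f0
    print(round(z,4),s["tool_pos"],s["contact_force"],s["gripper_width"])
    if F>12: break
print(s["clock"])
E
python3 ins.py
```

```text
[ 0.5961 -0.2318  0.091 ] [ 1.1997  0.2591 -0.1934]
0.088 [ 0.5974 -0.2318  0.088 ] [-0.5069  0.391  -0.4451] 0.015349297945832554
0.084 [ 0.5971 -0.2316  0.0837] [-0.291  -0.6526 -0.3105] 0.015072080084361117
0.08 [ 0.597  -0.2316  0.0796] [-0.0571 -1.1461 -0.6592] 0.014839116208047138
0.076 [ 0.597  -0.2317  0.0756] [ 0.4709 -0.2835 -0.6749] 0.015213633208884214
0.072 [ 0.597  -0.2316  0.0716] [ 0.2048 -0.2752 -0.5983] 0.015124860283943546
0.068 [ 0.597  -0.2316  0.0676] [ 0.1782  0.1599 -0.2553] 0.0154674212545232
0.064 [ 0.597  -0.2316  0.0635] [-0.2433 -1.0136 -0.0603] 0.014906270328784166
0.06 [ 0.597  -0.2316  0.0596] [ 0.4545 -0.2095 -0.389 ] 0.014923894876916664
0.056 [ 0.597  -0.2316  0.0556] [-0.8551  0.0135 -0.1869] 0.01528737316641247
0.052 [ 0.5981 -0.2321  0.0528] [-0.6115  0.4736  3.6528] 0.015278737902771388
0.048 [ 0.5983 -0.2325  0.0518] [-6.4445  1.9663 18.8174] 0.015293960186719394
11.6583
```

The stop at z≈0.052 with 19 N means the collar is down. Now I release, back off, check with the wrist camera, and go to the camera.

Run:
```python
from h import *; from cell import manip,cams; import pickle
np.set_printoptions(precision=4,suppress=True)
r=np.load('rot.npy')
s=manip.state(); x,y=s["tool_pos"][:2]
manip.move_linear([.597,-.2317,.052],rate=.05)
manip.set_gripper(.045); manip.move_linear([.597,-.2317,.13],rate=.12)
manip.move_linear([.596,-.20,.19],rate=.15)
s=manip.state(); c=cams.capture("wrist"); pickle.dump((c,s),open('w3.pkl','wb')); cv2.imwrite('pics/w3.png',c["image"])
P=cloud(c,pose(c,s))
print(s["clock"],s["tool_pos"])
def top(m,k):
    S=P[m]; print(k,len(S),(S.min(0)+S.max(0))/2,S.mean(0),np.ptp(S,0))
X,Y,Z=P[...,0],P[...,1],P[...,2]
top((abs(X-.594)<.045)&(abs(Y+.122)<.045)&(Z>.065)&(Z<.08),'ring')
near=(abs(X-.597)<.016)&(abs(Y+.232)<.022)
top(near&(Z>.06)&(Z<.1),'handle')
for lo in np.arange(.036,.1,.004): print(round(lo,3),(near&(Z>lo)&(Z<lo+.004)).sum(),end=' ')
```

```text
13.9167 [ 0.5957 -0.1999  0.1895]
ring 3681 [ 0.5922 -0.1213  0.0703] [ 0.5922 -0.1204  0.0725] [0.0674 0.0671 0.0106]
handle 473 [ 0.5962 -0.2309  0.0762] [ 0.5962 -0.2284  0.0841] [0.0156 0.0158 0.0319]
0.036 113 0.04 754 0.044 135 0.048 21 0.052 22 0.056 22 0.06 24 0.064 23 0.068 27 0.072 30 0.076 28 0.08 28 0.084 26 0.088 285 0.092 2 0.096 0
```

View pics/w3.png

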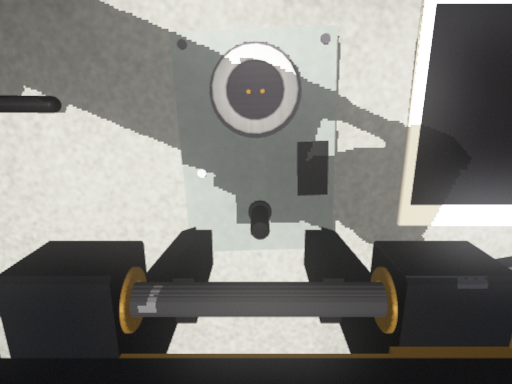

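The probe stands upright in the terminal at (260,215), with its top at 0.090 m, so the collar is down. The ring is at (255,89), centred at (0.593,−0.122). Now the camera: I look from above its stem, then grasp.

Run:
```python
from h import *; from cell import manip,cams; import pickle
np.set_printoptions(precision=4,suppress=True)
r=np.load('rot.npy'); manip.set_gripper(.055)
manip.move_pose([.4695,.325,.2],r)
s=manip.state(); c=cams.capture("wrist"); P=cloud(c,pose(c,s)); X,Y,Z=P[...,0],P[...,1],P[...,2]
m=(abs(X-.469)<.035)&(abs(Y-.343)<.035)&(Z>.098)&(Z<.12); S=P[m]; w=(S.min(0)+S.max(0))/2
print(s["clock"],len(S),w,np.ptp(S,0),np.percentile(S[:,2],95))
for lo in np.arange(.06,.105,.009):
    q=P[(abs(X-.469)<.014)&(abs(Y-.343)<.03)&(Z>lo)&(Z<lo+.009)]
    print(round(lo,3),len(q),(q[:,0].min()+q[:,0].max())/2 if len(q) else '',end=' ')
x=(.4695+w[0]+.0007)/2; y=(.3432+w[1])/2
assert np.hypot(x-.4695,y-.3432)<.004
print('\n',x,y)
manip.move_linear([x,y,.125],rate=.15); manip.move_linear([x,y,.069],rate=.06)
s0=manip.state(); manip.set_gripper(0,40); s=manip.state()
print(s0["tool_pos"],s0["contact_force"],s["tool_pos"],s["gripper_width"],s["grasp_force"],s["contact_force"])
manip.move_linear([x,y,.16],rate=.12); manip.dwell(.2)
s=manip.state(); c=cams.capture("wrist"); pickle.dump((c,s),open('w4.pkl','wb')); cv2.imwrite('pics/w4.png',c["image"])
d=cams.capture("top"); P=cloud(d,pose(d)); 
print(s["clock"],s["tool_pos"],s["gripper_width"],s["contact_force"],s["moment"])
```

```text
16.275 674 [0.4682 0.3448 0.1041] [0.0213 0.0213 0.0119] 0.10878276980693806
0.06 173 0.4689757770579238 0.069 34 0.46817331365563963 0.078 34 0.4678278482993453 0.087 39 0.46783133855248427 0.096 45 0.46795225849840616 
 0.4691986724063652 0.34400117096495797
[0.4696 0.3443 0.0694] [ 0.0106  0.2431 -0.6463] [0.4692 0.344  0.0691] 0.020957883057177572 39.99644434217771 [-0.1748  0.7997  0.9615]
19.8 [0.4686 0.3436 0.1588] 0.02075764547219828 [ 0.2284  0.0649 -2.3775] [-0.1108  0.0613 -0.0011]
```

View pics/w4.png

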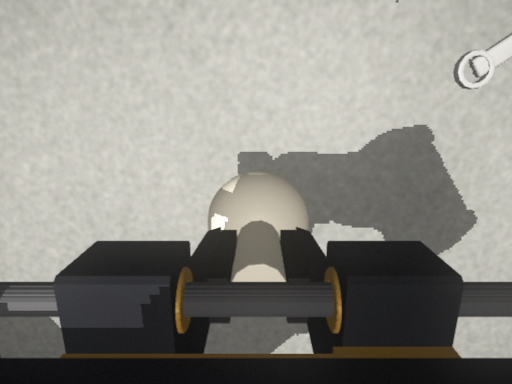

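The camera hangs upright in the grip: ball at (258,215), stem centred between the fingers. I carry it to the cradle and lower it under force guard.

Run:
```python
from h import *; from cell import manip
np.set_printoptions(precision=4,suppress=True)
r=np.load('rot.npy'); x,y=.5931,-.1219
manip.move_linear([.469,.344,.2],rate=.15)
manip.move_pose([x,y,.2],r); manip.move_linear([x,y,.15],rate=.1); s=manip.state(); f0=s["contact_force"][2]
e=np.array([x,y])-s["tool_pos"][:2]; print(s["tool_pos"],s["contact_force"])
z=.150; 
while z>.106:
    z-=.004 if z>.134 else .003
    manip.move_linear([x,y,z],rate=.04); s=manip.state(); F=s["contact_force"][2]-f0
    print(round(z,4),s["tool_pos"],s["contact_force"],s["gripper_width"])
    if F>18 or (F>6 and z>.126): break
print(s["clock"],s["moment"])
```

```text
[ 0.5932 -0.1218  0.1499] [ 0.772   0.4542 -2.4541]
0.146 [ 0.5933 -0.122   0.1464] [-0.0338 -0.3968 -1.6517] 0.02121544631504976
0.142 [ 0.5929 -0.1219  0.1417] [ 0.2445  0.0503 -2.0418] 0.020529779402380884
0.138 [ 0.5928 -0.1218  0.1375] [-0.0901  0.8118 -2.8959] 0.021141112064089092
0.134 [ 0.5928 -0.1219  0.1335] [ 0.1284 -0.7104 -3.0439] 0.02060907028444599
0.131 [ 0.5929 -0.1218  0.1307] [ 0.3483  0.0085 -2.03  ] 0.02078060704464737
0.128 [ 0.5934 -0.1221  0.1284] [-1.2889 -0.4965  1.1512] 0.02119386736867955
0.125 [ 0.5933 -0.122   0.1253] [-0.8717 -0.077   2.3742] 0.020557848221607854
0.122 [ 0.5934 -0.122   0.1222] [-1.0065 -0.4388  2.7628] 0.02121854640713476
0.119 [ 0.5934 -0.122   0.1192] [-0.6382  0.6891  5.2618] 0.020896938683176526
0.116 [ 0.5934 -0.122   0.1164] [-1.8917 -0.4786  6.2159] 0.020789596609162547
0.113 [ 0.5936 -0.1221  0.1141] [-2.5923 -1.0432  8.0321] 0.020959028401389013
0.11 [ 0.594  -0.1223  0.1138] [-7.3027  0.4382 19.7929] 0.02057596423294601
25.725 [ 0.0558  1.4582 -0.0243]
```

The force rose sharply at z=0.114, about 14 mm below first contact at 0.128, so the spring is on its stop. I hold, confirm with the scene camera, then hand in.

Run:
```python
from h import *; from cell import manip,cams
np.set_printoptions(precision=4,suppress=True)
manip.dwell(1); s=manip.state(); print(s["clock"],s["tool_pos"],s["contact_force"],s["grasp_force"])
c=cams.capture("scene"); P=cloud(c,pose(c)); X,Y,Z=P[...,0],P[...,1],P[...,2]
rr=np.hypot(X-.5935,Y+.122); q=Z[(rr>.0305)&(rr<.0335)&(Z>.05)&(Z<.08)]
print(len(q),np.histogram(q,np.arange(.05,.081,.003)))
cv2.imwrite('pics/s5.png',cv2.resize(c["image"][90:240,80:280],None,fx=4,fy=4,interpolation=cv2.INTER_CUBIC))
```

```text
26.725 [ 0.594  -0.1223  0.1138] [-7.656   1.0026 21.4772] 40.08466784376651
121 (array([28, 28, 49, 15,  0,  0,  0,  0,  0,  1]), array([0.05 , 0.053, 0.056, 0.059, 0.062, 0.065, 0.068, 0.071, 0.074,
       0.077, 0.08 ]))
```

View pics/s5.png

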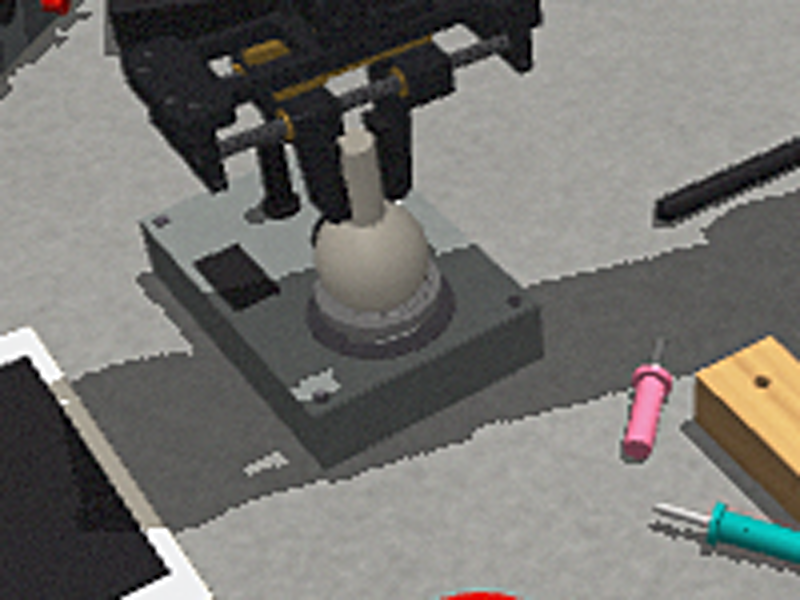

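The crop shows the camera upright and level in the ring, with the ring's rim at about 0.058 m (fully down). The probe stands collar-down at about crop (280,190).

```bash
python3 -c "
from cell import order
print(order.close_job())"
```

```text
the job is handed in; nothing more can be done
None
```

The job is handed in: the probe pin is fully home, collar down, in the terminal, and the gripper is holding the ball camera upright, pressed down on the cradle's stop with about 21 N, at about 27 s on the robot clock.

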